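# Clear the rewinder and mesh a reel hub on its splined spindle

### The job

Get the label rewinder ready: first take the small carton off its deck and stack it squarely on top of the column of two cartons, let go of it, then fit the reel hub on the spindle, turning it until the splines mesh, and slide it down. Push it fully home against the sprung collar and finish while still holding it pressed down there: the program ends with the gripper on the hub, because the spring lifts it as soon as it is released. Leave the loose bits lying about on the table where they are.

Things in the scene. Friction and masses are not known exactly. Their poses are not given: they have to be found in the camera images.
- rewinder: Label rewinder, a grey box fixed to the table, 180 (its x) x 250 (its y) x 60 mm high, flat top deck at 60 mm above the table. Origin at the centre of its underside. The spindle stands 45 mm from its centre towards its +y, the carton to clear lies on the deck towards its -y.
- spindle: Fixed steel spindle on the deck; it does not turn. Origin on its axis at deck level, z up. Base disc 92 mm wide, 5 mm high; on it a cross of two upright blades along its own x and y, each 40 mm long, 10 mm thick (it repeats every quarter turn), tops 38 mm above the origin. A sprung collar surrounds it.
- spindle_tip (a point): Tip of the spindle's conical pilot, on the axis, 48 mm above the spindle's origin. The pilot tapers from 10 mm diameter at the blade tops to 3 mm at the tip.
- collar (a joint): Sprung collar around the spindle, a dark steel ring of 88 mm outer and 56 mm inner diameter; 0 = free, its top 20 mm above the spindle's origin; 0.010 (m) = pushed down to its stop, top at 10 mm. Springs back up; needs about 3.5 N to start and 8.5 N at the stop.
- collar_top (a point): Point on the spindle's axis at the height of the collar's top face; moves down with the collar.
- hub: Reel hub, plain grey plastic, about 160 g, loose on the table. Origin at the centre of its underside, z up. Flange 130 mm wide, 4 mm thick at the bottom; barrel 62 mm wide up to 45 mm; grip bar on top. In its underside a cross-shaped socket 40 mm deep, slots along the hub's x and y, 14 mm wide and 57 mm long: meshes with the blades at any quarter turn, 2 mm play to each side.
- hub_bar (a point): Centre of the top face of the hub's grip bar, 77 mm above the hub's origin. The bar is 46 mm long along the hub's x (right above one slot), 14 mm thick along its y, 32 mm tall. Hub underside above the spindle's origin: 38 mm when it rests unmeshed on the blade tops, 20 mm when meshed on the free collar, 10 mm pressed home.
- carton: Closed cardboard carton to be stacked, 60 (its x) x 90 (its y) x 48 mm high, about 250 g; starts on the rewinder's deck next to the spindle, long side pointing roughly at the spindle, in the way of the hub's flange. Origin at the centre of its underside.
- column_top: Upper carton of the column of two, same size as the carton, loose. Origin at the centre of its underside, 48 mm above the table; its top is at 96 mm.
- column_low: Lower carton of the column, same size, loose on the table. Origin at the centre of its underside.
- core: Bystander: cardboard tube, 76 mm wide, 50 mm high, standing on the table. Origin at the centre of its underside.
- tape_roll: Bystander: roll of brown tape lying flat, 96 mm wide, 45 mm high. Origin at the centre of its underside.
- marker: Bystander: marker pen 100 mm long (its x), 13 mm thick, lying on the table. Origin at the middle of its underside.
- scanner: Bystander: hand scanner, about 175 mm long (its x), 55 mm wide, 30 mm high, lying on the table. Origin near the middle of its underside.
Mind the look-alikes: they are no part of the job. Leave any purple or yellow look-alike of the hub alone.

How it is judged:
By the outcome, as a careful person would: the job done as asked, in the order asked, and still so for the second after the job is handed in, while the arm keeps its last pose, push and grip.
It also fails if it takes over 61 s, if anything falls off the work surface, if the arm or the gripper's body presses on something with over 40 N, if the wrist force passes 120 N, or if a joint passes its speed limit or range.

### The arm

A 6-joint arm with a two-finger parallel gripper is mounted at the origin on the work surface. World frame = base frame: x ahead of the robot, y to its left, z up, the work surface at z = 0. Lengths are in mm, angles in rad, forces in N, time in s.
With the tool pointing down it reaches from about 300 to 875 mm from the base axis. Payload 6.4 kg.
Tool frame: the origin (TCP) lies at the very end of the fingers, on their centre line; the grasp point (between the pads) lies 19 mm behind it; z points along the fingers, y is the line along which they close (so a half turn about z gives the same grasp; the last joint's range is limited). The gripper opens to 85 mm and grips with 20 to 120 N. Pads are 22 mm wide; open, the fingers measure 114 mm over their backs; the gripper's body (76 mm by 85 mm) begins 54 mm behind the grasp point. The pads swing forward as they close: fully open they stand 13 mm farther back than shut.
Start: joints at [-1.455, 0.181, 1.607, -0, 1.354, -0.206], TCP at [181.874, -545.493, 231.288] pointing down, gripper open.
Joint ranges: [-2.99, 2.99], [-0.89, 2.07], [0.3, 2.58], [-1.14, 4.28], [0, 2.63], [-3.12, 3.12]. Speed limits (rad/s): [2.57, 2.57, 3.01, 3.14, 3.14, 3.14].

### API

Orientations are given as a 3x3 rotation matrix whose columns are the frame's x, y, z axes.
In Python, from workcell import env gives the robot as it stands.
- The arm moves only by the tool apply_moves, never from a script. Its argument "plan" is a list of rows, each an object with "dp": the shift along the world's x, y, z in cm, a list of three; "yaw": the turn about the world's z in rad; "claw": the closure, from 0 (fully open) to 1 (shut). A call has 1 to 12 rows; each row shifts and turns the commanded pose from where the row before left it; what a row does not reach is not made up. A row lasts 1/12 s, in which the tool goes at most 41.7 mm and 7.16 degrees, less where a joint would pass 70% of its speed; a pose out of reach is approached as far as the arm can. A call with a gripper value outside its range is refused whole. The fingers move at their own pace and stop on an object; "grip_force" is the grip in N (left out, the last holds). Time passes only in rows, so rows that do not move let the fingers close. It gives the time, the measured TCP pose, the force, the opening and the grip force at its end, in the units of the state.
- env.read_state(): the state, without advancing time (a new reading comes with each control period).
- env.get_image(name): name is "side" or "top"; returns a dict with "img" (400x640x3 uint8, red, green, blue), "fx", "fy", "cx", "cy" (pixels), "dist_coeffs" ([k1, k2, p1, p2, k3] as OpenCV has them; the pictures are not rectified), "rvec" (rotation vector, rad) and "tvec" (3), from world to camera coordinates, as OpenCV has them. Camera axes: x right, y down, z forward; pixel columns grow to the right and rows downward; lengths in mm; the calibration is good to about 2 mm. A picture is of the moment at which its call begins. There is no depth.
- env.hand_in(): hands the job in; it is judged then, once.
The state is a dict: "clock": time; "joints": joint angles; "dq": joint speeds; "joint_efforts": joint torques, N m; "tool_pos": TCP position; "orientation": TCP orientation; "contact_force": force on the tool from outside, world axes, zero at the start; "ft_torque": the same for the moment, N m; "opening": finger opening in mm; "grasp_force": force on a finger pad.
Only numpy, scipy, OpenCV 4.12 (cv2) and the standard library are available. Lean on these libraries where they do the work, as an engineer would, in place of code of your own. Each camera call takes 0.05 s, during which the arm holds its last target. There are 200 camera calls.

## Working session

There is one attempt and no reset: what is moved stays moved. The work goes in short steps, Python scripts to look and compute and a tool call to move; the robot and the scene stay as the last step left them, time stands still between calls to the robot, and variables do not carry over. Pictures are saved under pics/ and viewed, at most 10 in all, crops included, and the job is handed in when it is done.

Besides the shell and the picture viewer there is one more tool, called as name([rows], argument=value, ...), one row to a line, values as JSON. apply_moves: Moves the arm, as the interface text tells. Its arguments: {"type":"object","properties":{"plan":{"type":"array","items":{"type":"object","properties":{"dp":{"type":"array","items":{"type":"number"}},"yaw":{"type":"number"},"claw":{"type":"number"}}}},"grip_force":{"type":"number"}},"required":["plan"]}

```bash
mkdir -p pics; cat > h.py <<'E'
import numpy as np, cv2
from workcell import env
def shot(n):
    return env.get_image(n)
def save(d,f,crop=None,s=1):
    im=d["img"][:,:,::-1]
    if crop: im=im[crop[1]:crop[3],crop[0]:crop[2]]
    cv2.imwrite(f,cv2.resize(im,None,fx=s,fy=s,interpolation=cv2.INTER_CUBIC))
def cam(d):
    K=np.array([[d["fx"],0,d["cx"]],[0,d["fy"],d["cy"]],[0,0,1.]])
    R=cv2.Rodrigues(np.array(d["rvec"],float))[0]; t=np.array(d["tvec"],float).ravel()
    return K,np.array(d["dist_coeffs"],float),R,t
def ray(d,px):
    K,D,R,t=cam(d)
    p=cv2.undistortPoints(np.array(px,float).reshape(-1,1,2),K,D).reshape(-1,2)
    v=np.c_[p,np.ones(len(p))]@R
    return -R.T@t, v/np.linalg.norm(v,axis=1)[:,None]
def plane(d,px,z):
    c,v=ray(d,px); return c+v*((z-c[2])/v[:,2])[:,None]
def tri(d1,p1,d2,p2):
    c1,v1=ray(d1,p1);c2,v2=ray(d2,p2);out=[]
    for a,b in zip(v1,v2):
        s=np.linalg.lstsq(np.c_[a,-b],c2-c1,rcond=None)[0]
        q1=c1+a*s[0];q2=c2+b*s[1];out.append(np.r_[(q1+q2)/2,np.linalg.norm(q1-q2)])
    return np.array(out)
def proj(d,P):
    K,D,R,t=cam(d)
    return cv2.projectPoints(np.array(P,float).reshape(-1,1,3),np.array(d["rvec"],float),t,K,D)[0].reshape(-1,2)
E
python3 - <<'E'
from h import *
import pickle
for n in("top","side"):
    d=shot(n); pickle.dump(d,open(f"{n}0.pkl","wb")); save(d,f"pics/{n}0.png",None,1.25)
    c,v=ray(d,[[320,200]]); print(n,c,v,d["fx"])
print(env.read_state())
E
```

```text
top [ 286.30037619 -104.04557506 1649.73758145] [[ 0.10865     0.00949342 -0.99403473]] 450.07871372454235
side [  7.0546837  909.00808713 745.68668626] [[ 0.34142771 -0.78633298 -0.51488598]] 438.62441952625693
{'clock': 0.1, 'joints': array([-1.45532721e+00,  1.81490336e-01,  1.60789554e+00,  1.25021689e-05,
        1.35378204e+00, -2.06311980e-01]), 'dq': array([ 7.12985993e-04, -2.90839428e-03, -3.69780827e-03, -1.22108987e-03,
       -9.96515182e-05,  8.66952076e-04]), 'joint_efforts': array([ 6.59421403e-04, -4.45873189e+01, -3.52238095e+01, -2.43834393e-04,
        4.11676039e-03,  3.04065816e-05]), 'tool_pos': array([ 181.80432165, -544.99001548,  230.46699493]), 'orientation': array([[ 9.48674524e-01,  3.16254043e-01, -1.69363174e-04],
       [ 3.16253911e-01, -9.48673290e-01,  1.56618413e-03],
       [ 3.34641742e-04, -1.53936075e-03, -9.99998759e-01]]), 'contact_force': array([-0.0472453 ,  0.78932987, -0.22835687]), 'ft_torque': array([-0.03994193,  0.08236293,  0.06065949]), 'grasp_force': 0.0, 'opening': 85.4259355620395}
```

View pics/top0.png

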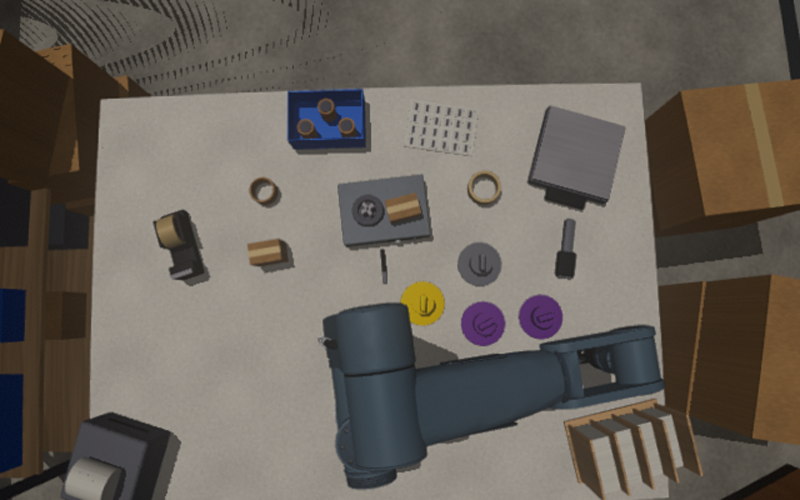

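View pics/side0.png

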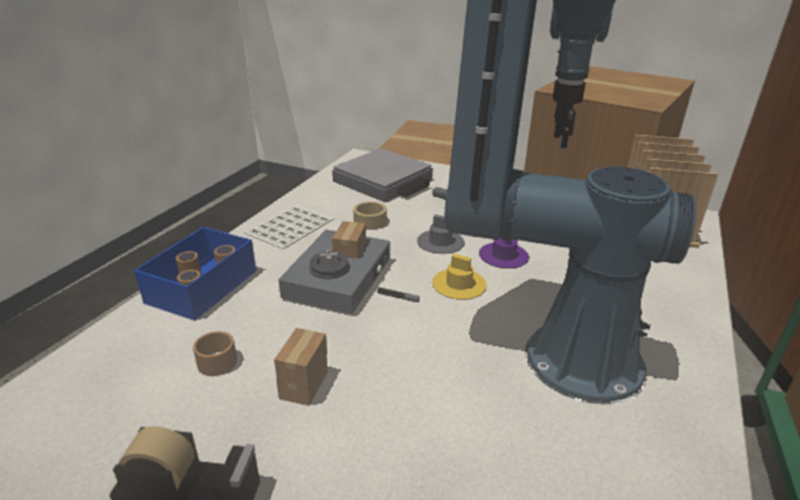

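The top view shows the column at (266,253), the rewinder at (385,210) with the carton on it at (404,208), and the spindle at (368,209). There are four hub candidates in the 1.25x picture: grey (479,264), yellow (424,303) and purple (483,323) and (541,317). Only the grey one fits "plain grey plastic". I'll confirm it in an enlarged crop.

```bash
python3 - <<'E'
from h import *
import pickle
t=pickle.load(open("top0.pkl","rb"));s=pickle.load(open("side0.pkl","rb"))
save(t,"pics/t1.png",(190,130,410,240),3.6)
save(s,"pics/s1.png",(205,150,405,330),3.3)
E
```

```text
(no output)
```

View pics/t1.png

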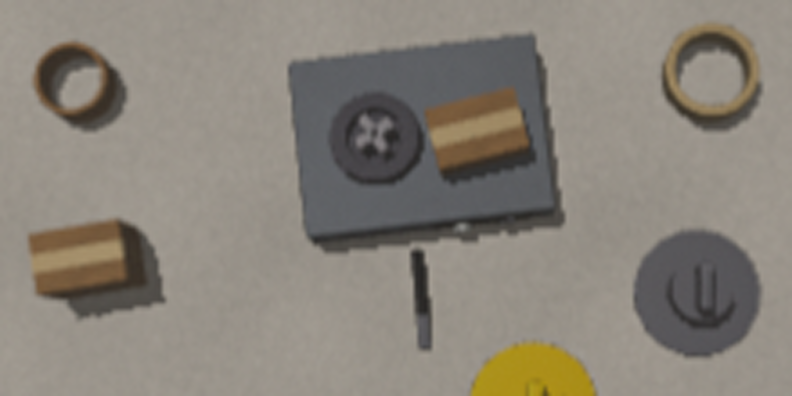

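View pics/s1.png

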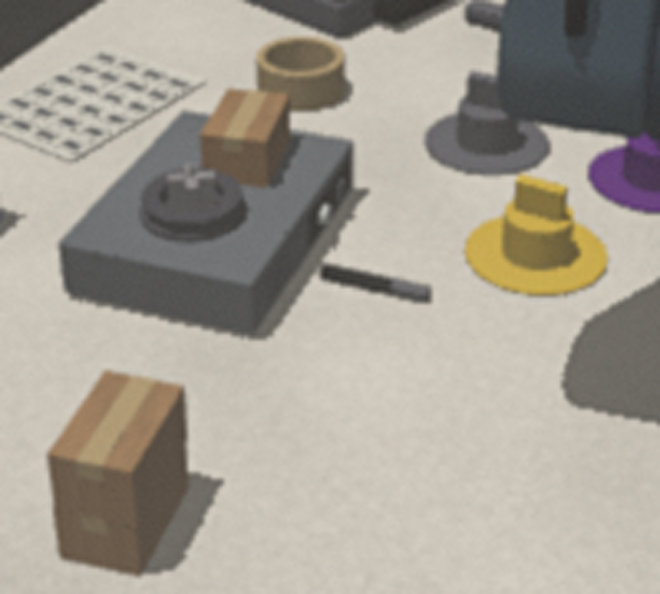

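The crops confirm the plain grey hub at crop (697,292), with its bar and barrel visible. Spindle is at (376,138), the carton at (478,128) and the column top at (78,258). Next I measure them.

```bash
cat > m.py <<'E'
from h import *
def brown(d,box,vmin,f=4):
    """corners (orig px) of brown blob in box, brightness > vmin"""
    x0,y0,x1,y1=box
    im=cv2.resize(d["img"][y0:y1,x0:x1],None,fx=f,fy=f,interpolation=cv2.INTER_CUBIC)
    h=cv2.cvtColor(im,cv2.COLOR_RGB2HSV)
    m=((h[...,0]<25)&(h[...,1]>75)&(h[...,2]>vmin)).astype(np.uint8)
    m=cv2.morphologyEx(m,cv2.MORPH_CLOSE,np.ones((9,9)));m=cv2.morphologyEx(m,cv2.MORPH_OPEN,np.ones((9,9)))
    c=max(cv2.findContours(m,0,2)[0],key=cv2.contourArea)
    def o(p): return (np.asarray(p,float).reshape(-1,2)+.5)/f-.5+[x0,y0]
    return o(c),o(cv2.approxPolyDP(c,0.05*cv2.arcLength(c,True),True))
def rectfit(P):
    """centre, size, angle of long side from planar world pts"""
    (c,s,a)=cv2.minAreaRect(P[:,:2].astype(np.float32))
    b=cv2.boxPoints((c,s,a));e=max((b[1]-b[0],b[2]-b[1]),key=np.linalg.norm)
    return np.r_[c].round(1),np.round(s,1),round(np.degrees(np.arctan2(e[1],e[0]))%180,1)
E
python3 - <<'E'
from m import *
import pickle
t=pickle.load(open("top0.pkl","rb"));s=pickle.load(open("side0.pkl","rb"))
H=lambda d,x,y:cv2.cvtColor(d["img"][int(y):int(y)+1,int(x):int(x)+1],cv2.COLOR_RGB2HSV)[0,0]
for n,x,y in(("carton top",455,115),("tape",480,130),("side",480,170),("col top",60,242),("col side",135,255),("deck",330,80)):
    print(n,H(t,190+x/3.6,130+y/3.6))
for n,x,y in(("ctop",225,115),("ctape",240,115),("cside",230,160),("col top",90,420),("side",80,510),("side2",160,490),("rim core",0,0)):
    print(n,H(s,205+x/3.3,150+y/3.3))
for nm,box,z in(("carton",(300,145,350,185),108),("column",(190,180,240,225),96)):
    for v in(85,95,105,115,125):
        try:
            c,a=brown(t,box,v);print(nm,v,rectfit(plane(t,c,z)),len(a),a.round(1).tolist())
        except Exception as e:print(e)
# side-view top corners by hand
print(tri(t,np.array([[424,105],[517,89],[530,147],[441,170]])/3.6+[190,130],s,np.array([[202,138],[225,90],[291,97],[262,148]])/3.3+[205,150])[:4].round(1))
print("col",tri(t,np.array([[29,234],[120,220],[126,283],[37,295]])/3.6+[190,130],s,np.array([[48,457],[105,372],[186,388],[126,470]])/3.3+[205,150]).round(1))
E
```

```text
carton top [ 15 126 119]
tape [ 19  92 158]
side [ 0  5 51]
col top [ 15 123 120]
col side [18 77 60]
deck [110  15  99]
ctop [ 15 102 155]
ctape [ 19  85 174]
cside [ 15  83 102]
col top [ 15 100 155]
side [ 15  79 106]
side2 [15 62 91]
rim core [26 25 72]
carton 85 (array([577. , -99.4]), array([60.5, 90.5]), np.float32(102.9)) 4 [[332.1, 154.4], [308.1, 160.1], [311.6, 175.9], [336.1, 169.9]]
carton 95 (array([577.4, -99.2]), array([59.5, 90.5]), np.float32(102.7)) 4 [[332.1, 154.4], [308.1, 160.1], [311.4, 175.6], [335.9, 169.9]]
carton 105 (array([578. , -99.1]), array([58.4, 90.5]), np.float32(102.7)) 4 [[332.1, 154.4], [308.4, 159.9], [311.4, 175.1], [335.4, 169.6]]
carton 115 (array([578.3, -98.9]), array([55.5, 89.8]), np.float32(101.5)) 4 [[333.9, 159.9], [308.9, 160.4], [311.9, 173.9], [334.9, 169.4]]
carton 125 (array([577.2, -99.1]), array([23.8, 89.1]), np.float32(102.7)) 4 [[334.1, 160.9], [309.4, 164.6], [310.1, 170.1], [333.6, 165.1]]
column 85 (array([462.6, 290.8]), array([60.4, 91.7]), np.float32(98.6)) 4 [[222.6, 191.4], [198.1, 194.9], [199.9, 210.6], [223.9, 207.1]]
column 95 (array([463. , 291.3]), array([59. , 91.3]), np.float32(97.6)) 4 [[222.4, 191.1], [198.1, 194.9], [199.9, 210.6], [223.9, 206.9]]
column 105 (array([463.5, 291.8]), array([57.9, 90.5]), np.float32(97.6)) 4 [[222.1, 191.1], [198.1, 194.9], [199.6, 210.1], [223.6, 206.6]]
column 115 (array([464.2, 292.2]), array([56.4, 90. ]), np.float32(97.6)) 4 [[221.1, 191.4], [198.1, 194.9], [199.6, 209.9], [222.9, 206.4]]
column 125 (array([463.8, 292.1]), array([25.2, 88.5]), np.float32(98.7)) 4 [[223.1, 197.4], [198.6, 199.4], [199.1, 205.6], [222.6, 202.1]]
[[ 598.7  -50.7  100.9    3.7]
 [ 617.7 -139.   101.3    8.5]
 [ 557.3 -151.2  102.4    2.7]
 [ 539.6  -63.7   97.5    6.4]]
col [[486.5 340.3  90.    2.3]
 [499.1 250.9  90.5   5.2]
 [436.9 244.3  93.    4.9]
 [428.3 332.1  94.    7.3]]
```

```bash
python3 - <<'E'
from m import *
import pickle
t=pickle.load(open("top0.pkl","rb"))
g=cv2.cvtColor(t["img"],cv2.COLOR_RGB2GRAY)
def blob(box,lo,hi,f=4):
    x0,y0,x1,y1=box
    im=cv2.resize(g[y0:y1,x0:x1],None,fx=f,fy=f,interpolation=cv2.INTER_CUBIC)
    m=((im>=lo)&(im<hi)).astype(np.uint8)
    m=cv2.morphologyEx(m,cv2.MORPH_OPEN,np.ones((9,9)))
    c=max(cv2.findContours(m,0,2)[0],key=cv2.contourArea)
    return (c.reshape(-1,2)+.5)/f-.5+[x0,y0]
def circ(P): (c,ax,a)=cv2.fitEllipse(P[:,:2].astype(np.float32));return np.round(c,1),np.round(ax,1)
print("hub", [circ(plane(t,blob((360,188,406,234),0,v),3)) for v in(95,105,115)])
hv=cv2.convexHull
for v in(70,75,80,85): 
    c=blob((278,151,308,184),0,v);c=hv(c.astype(np.float32)).reshape(-1,2)
    print("collar",v,circ(plane(t,c,80)))
print(g[162:175,286:302]); print("hub bar"); print(g[200:220,376:394])
print("deck",rectfit(plane(t,blob((262,130,352,202),60,110,4),60)))
E
```

```text
hub [(array([ 419.5, -319.3]), array([123.8, 124.5])), (array([ 419.7, -319.3]), array([126.5, 126.6])), (array([ 419.8, -319.4]), array([128.3, 128.6]))]
collar 70 (array([555.6, -15.8]), array([46.1, 81.3]))
collar 75 (array([572.,  -1.]), array([90.4, 93.8]))
collar 80 (array([572.1,  -0.6]), array([91.7, 96.2]))
collar 85 (array([ 5.725e+02, -5.000e-01]), array([93.1, 97.8]))
[[ 69  64  51  59 100 111  80  68  67  70  78  84  60  50  62  69]
 [ 69  55  45  70 122 125 110  85  72  86 107 115  87  60  62  71]
 [ 62  43  45  72 110 124 124 108  95 112 123 122 108  75  69  69]
 [ 51  44  59  71  83 107 119 102  96 123 122 106  93  66  66  66]
 [ 46  48  68  72  73  94 114  79  75 121 105  71  54  48  58  66]
 [ 47  59  72  88 103 111 115  77  82 118  81  49  43  42  46  67]
 [ 49  70  81 114 125 124 118  94 109 121  90  49  40  43  45  65]
 [ 52  70  80 122 124 107  93  87 122 127 112  67  45  56  59  64]
 [ 57  69  74 104 103  73  53  58 100 125 121  83  56  67  68  68]
 [ 65  62  70  77  70  49  43  45  64 105 104  71  56  68  68  71]
 [ 70  63  66  69  58  44  41  42  48  74  69  
[... 673 characters left out ...]
6]
 [65 86 87 87 87 88 83 64 63 88 88 77 60 84 87 86 86 86]
 [62 86 88 87 86 87 84 64 64 89 86 77 62 83 86 86 86 86]
 [62 85 87 87 88 87 83 64 62 88 86 76 62 85 86 86 85 82]
 [58 85 87 87 87 88 83 64 64 90 86 76 62 86 86 87 84 79]
 [56 76 88 87 87 87 82 63 64 91 86 76 65 85 86 86 81 73]
 [59 62 85 88 87 88 82 63 62 90 85 76 64 86 86 86 76 61]
 [73 52 72 86 88 87 83 65 55 73 71 65 63 86 86 81 60 58]
 [81 58 55 73 87 88 86 74 53 54 52 52 60 84 79 67 53 63]
 [85 75 62 55 71 81 86 84 69 52 50 51 58 72 63 53 56 75]
 [89 86 77 53 54 60 67 71 70 60 58 58 53 55 52 52 64 84]
 [87 87 86 74 69 52 49 52 56 55 57 56 51 51 59 73 77 86]]
deck (array([568.9, -47.2]), array([201.7, 257.2]), np.float32(95.3))
```

apply_moves([
  {"dp":[2.6,3.0,0],"yaw":0.122,"claw":0},
  {"dp":[2.6,3.0,0],"yaw":0.122,"claw":0},
  {"dp":[2.6,3.0,0],"yaw":0.122,"claw":0},
  {"dp":[2.6,3.0,0],"yaw":0.122,"claw":0},
  {"dp":[2.6,3.0,0],"yaw":0.122,"claw":0},
  {"dp":[2.6,3.0,0],"yaw":0.122,"claw":0},
  {"dp":[2.6,3.0,0],"yaw":0.122,"claw":0},
  {"dp":[2.6,3.0,0],"yaw":0.122,"claw":0},
  {"dp":[2.6,3.0,0],"yaw":0.122,"claw":0},
  {"dp":[2.6,3.0,0],"yaw":0.122,"claw":0},
  {"dp":[2.6,3.0,0],"yaw":0.122,"claw":0},
  {"dp":[2.6,3.0,0],"yaw":0.122,"claw":0},
])

```text
clock: 1.1
tool_pos: [494.6, -183.6, 231.1]
orientation: [[-0.219, 0.976, -0.0], [0.976, 0.219, 0.0], [0.0, -0.0, -1.0]]
contact_force: [1.3, -0.4, 0.5]
opening: 85.0
grasp_force: 0.0
```

apply_moves([
  {"dp":[2.76,2.81,0],"claw":0},
  {"dp":[2.76,2.81,0],"claw":0},
  {"dp":[2.76,2.81,0],"claw":0},
  {"dp":[0,0,-3.5],"claw":0},
  {"dp":[0,0,-3.5],"claw":0},
  {"dp":[0,0,-3.5],"claw":0},
  {"dp":[0,0,-3.0],"claw":0},
  {"dp":[0,0,-2.0],"claw":0},
  {"dp":[0,0,-1.0],"claw":0},
  {"dp":[0,0,0],"claw":0},
  {"dp":[0,0,0],"claw":0},
], grip_force=40)

```text
invalid input at $.plan[0]: expected keys dp, yaw, claw
```

```bash
python3 - <<'E'
from m import *
import pickle
t=pickle.load(open("top0.pkl","rb"))
g=cv2.cvtColor(t["img"],cv2.COLOR_RGB2GRAY).astype(float)
yy,xx=np.mgrid[161:174,285:303]
P=plane(t,np.c_[xx.ravel(),yy.ravel()],98)[:,:2]; w=np.clip(g[161:174,285:303].ravel()-88,0,30)
c=np.array([572.,-1])
for k in range(15):
    r=np.linalg.norm(P-c,axis=1); u=w*(r<26); c=(u[:,None]*P).sum(0)/u.sum()
q=P-c;r=np.hypot(*q.T);th=np.arctan2(q[:,1],q[:,0]);z=(w*(r<26)*r**2*np.exp(4j*th)).sum()
print("spindle",c,np.degrees(np.angle(z))/4)
yy,xx=np.mgrid[203:215,384:389]
A=plane(t,[[386,202.5],[386,214.7],[385.9,208.6]],77);print("bar",A.round(1))
# left edge of bar by subpixel crossing at 76
e=[]
for y in range(204,215):
    r=g[y,383:388];i=np.argmax((r[:-1]<76)&(r[1:]>=76));e.append([383+i+(76-r[i])/(r[i+1]-r[i]),y])
E=plane(t,e,77);v=np.polyfit(E[:,0],E[:,1],1);print("edge angle",np.degrees(np.arctan(v[0])),E[[0,-1]].round(1))
print(env.read_state()["tool_pos"])
E
```

```text
spindle [576.80380574   1.93306313] 32.90867962216768
bar [[ 443.4 -320.7   77. ]
 [ 400.5 -319.    77. ]
 [ 421.9 -319.5   77. ]]
edge angle -1.379461765373908 [[ 438.3 -314.4   77. ]
 [ 403.1 -313.8   77. ]]
[ 494.64595731 -183.58634666  231.06816219]
```

apply_moves([
  {"dp":[2.76,2.81,0],"yaw":0,"claw":0},
  {"dp":[2.76,2.81,0],"yaw":0,"claw":0},
  {"dp":[2.76,2.81,0],"yaw":0,"claw":0},
  {"dp":[0,0,-3.5],"yaw":0,"claw":0},
  {"dp":[0,0,-3.5],"yaw":0,"claw":0},
  {"dp":[0,0,-3.5],"yaw":0,"claw":0},
  {"dp":[0,0,-3.0],"yaw":0,"claw":0},
  {"dp":[0,0,-2.0],"yaw":0,"claw":0},
  {"dp":[0,0,-1.0],"yaw":0,"claw":0},
  {"dp":[0,0,0],"yaw":0,"claw":0},
], grip_force=40)

```text
clock: 1.93
tool_pos: [574.5, -100.4, 63.3]
orientation: [[-0.213, 0.977, -0.005], [0.977, 0.213, 0.002], [0.003, -0.005, -1.0]]
contact_force: [-0.0, -0.9, 0.3]
opening: 85.3
grasp_force: 0.0
```

```bash
python3 - <<'E'
from h import *
import pickle
s=shot("side");pickle.dump(s,open("side1.pkl","wb"));save(s,"pics/s2.png",(215,120,415,270),4)
E
```

```text
(no output)
```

View pics/s2.png

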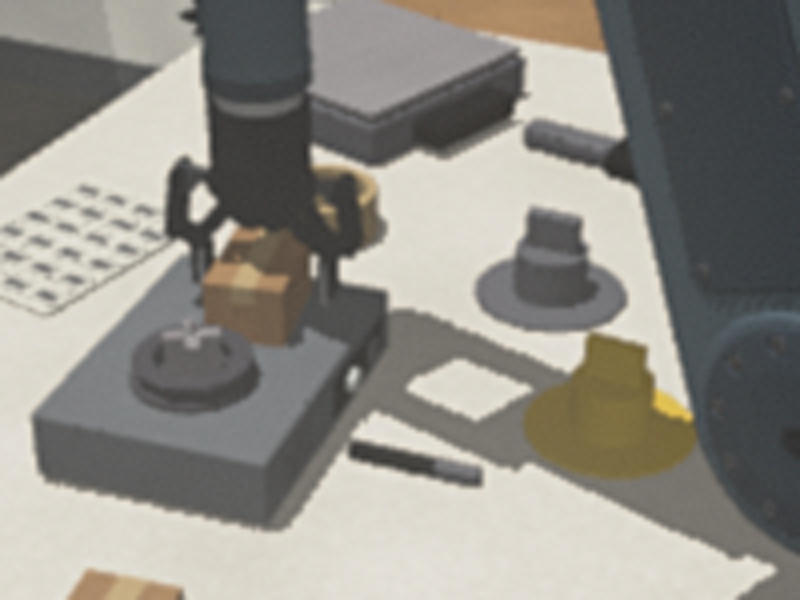

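The fingers straddle the carton, at crop (255,290), one on each side. The hub is now in clear view at (550,270), with the centre of its bar top near (557,214).

apply_moves([
  {"dp":[0.05,0,0.1],"yaw":0,"claw":1},
  {"dp":[0,0,0],"yaw":0,"claw":1},
  {"dp":[0,0,0],"yaw":0,"claw":1},
  {"dp":[0,0,0],"yaw":0,"claw":1},
  {"dp":[0,0,0],"yaw":0,"claw":1},
  {"dp":[0,0,0],"yaw":0,"claw":1},
  {"dp":[0,0,0.5],"yaw":0,"claw":1},
  {"dp":[0,0,1],"yaw":0,"claw":1},
  {"dp":[0,0,2],"yaw":0,"claw":1},
  {"dp":[0,0,3],"yaw":0,"claw":1},
], grip_force=40)

```text
clock: 2.82
tool_pos: [574.4, -100.2, 130.4]
orientation: [[-0.213, 0.977, -0.007], [0.977, 0.213, 0.002], [0.004, -0.006, -1.0]]
contact_force: [0.2, 0.3, -2.4]
opening: 59.5
grasp_force: 44.0
```

```bash
python3 - <<'E'
from h import *
import pickle
t=pickle.load(open("top0.pkl","rb"));s=pickle.load(open("side1.pkl","rb"))
q=np.array([[530,208],[585,218],[557,214]])/4+[215,120]
print("hub bar",plane(s,q,77).round(1),tri(t,[[385.9,208.6]],s,[q[2]]).round(1))
p=np.array([[193,330],[192,318]])/4+[215,120]
print("spindle at z98, tip108",plane(s,p[:1],98),plane(s,p[1:],108), tri(t,[[293.5,166.7]],s,p[:1]))
c=np.array([195,358])/4+[215,120]; print("collar ctr z80",plane(s,[c],80))
print(env.read_state())
E
```

```text
hub bar [[ 441.1 -316.    77. ]
 [ 393.9 -318.6   77. ]
 [ 417.2 -315.5   77. ]] [[ 420.6 -320.4   74.1    3.3]]
spindle at z98, tip108 [[576.527685     1.10958142  98.        ]] [[576.62224075   1.30761861 108.        ]] [[576.03891755   0.93126359  97.92756584   1.04470951]]
collar ctr z80 [[571.71440231   8.40605004  80.        ]]
{'clock': 2.8167, 'joints': array([-3.76090291e-01,  3.11134535e-01,  1.66467873e+00, -1.31445169e-04,
        1.17287434e+00, -5.90962216e-01]), 'dq': array([ 8.50367706e-04, -5.07648594e-01, -2.32710436e-01,  6.79169564e-04,
        7.02033320e-01, -1.78980531e-04]), 'joint_efforts': array([ 1.13917908e-01, -4.72056162e+01, -3.25005019e+01,  9.41470556e-03,
       -1.14259936e+00,  1.97313766e-04]), 'tool_pos': array([ 574.41097208, -100.21659689,  130.35532471]), 'orientation': array([[-0.21325969,  0.97697296, -0.00664352],
       [ 0.97698795,  0.21327991,  0.00249315],
       [ 0.00385267, -0.00595895, -0.99997482]]), 'contact_force': array([ 0.22491775,  0.27658658, -2.36153609]), 'ft_torque': array([-0.01195007, -0.02940271,  0.01823138]), 'grasp_force': 44.033276438713074, 'opening': 59.54986367619061}
```

apply_moves([
  {"dp":[-0.4,1.5,1.5],"yaw":-0.008,"claw":1},
  {"dp":[-0.9,3.2,1.0],"yaw":-0.008,"claw":1},
  {"dp":[-0.95,3.4,0.5],"yaw":-0.008,"claw":1},
  {"dp":[-1.0,3.4,0],"yaw":-0.008,"claw":1},
  {"dp":[-1.0,3.4,0],"yaw":-0.008,"claw":1},
  {"dp":[-1.0,3.4,0],"yaw":-0.008,"claw":1},
  {"dp":[-1.0,3.4,0],"yaw":-0.008,"claw":1},
  {"dp":[-1.0,3.4,0],"yaw":-0.008,"claw":1},
  {"dp":[-1.0,3.4,0],"yaw":-0.008,"claw":1},
  {"dp":[-1.0,3.4,0],"yaw":-0.008,"claw":1},
  {"dp":[-1.0,3.4,0],"yaw":0,"claw":1},
  {"dp":[-0.9,3.2,0],"yaw":0,"claw":1},
])

```text
clock: 3.82
tool_pos: [464.2, 285.4, 162.8]
orientation: [[-0.135, 0.991, -0.0], [0.991, 0.135, -0.0], [-0.0, -0.0, -1.0]]
contact_force: [0.7, 1.4, -2.8]
opening: 59.5
grasp_force: 44.2
```

apply_moves([
  {"dp":[0,0,0],"yaw":0,"claw":1},
  {"dp":[0,0,0],"yaw":0,"claw":1},
])

```text
clock: 3.98
tool_pos: [464.5, 285.2, 162.5]
orientation: [[-0.138, 0.99, -0.001], [0.99, 0.138, -0.0], [-0.0, -0.001, -1.0]]
contact_force: [0.5, -0.3, -1.9]
opening: 59.4
grasp_force: 44.1
```

apply_moves([
  {"dp":[-0.16,0.6,-1.5],"yaw":0,"claw":1},
  {"dp":[0,0,-2],"yaw":0,"claw":1},
  {"dp":[0,0,-1.4],"yaw":0,"claw":1},
  {"dp":[0,0,-0.6],"yaw":0,"claw":1},
  {"dp":[0,0,0],"yaw":0,"claw":1},
  {"dp":[0,0,0],"yaw":0,"claw":1},
])

```text
clock: 4.48
tool_pos: [464.6, 288.9, 107.7]
orientation: [[-0.133, 0.991, 0.0], [0.991, 0.133, -0.0], [-0.0, 0.0, -1.0]]
contact_force: [-0.7, -0.0, -2.4]
opening: 59.5
grasp_force: 44.3
```

```bash
python3 - <<'E'
from h import *
import pickle
s=shot("side");t=shot("top");pickle.dump((s,t),open("st2.pkl","wb"))
a=cv2.resize(s["img"][220:340,190:290,::-1],None,fx=4,fy=4,interpolation=cv2.INTER_CUBIC)
b=cv2.resize(t["img"][160:240,170:260,::-1],None,fx=4.4,fy=4.4,interpolation=cv2.INTER_CUBIC)
o=np.zeros((480,800,3),np.uint8);o[:480,:400]=a;o[:b.shape[0],400:400+b.shape[1]]=b
cv2.imwrite("pics/p3.png",o);print(env.read_state()["tool_pos"],env.read_state()["contact_force"])
E
```

```text
[464.73069912 289.22682203 107.88956608] [ 0.45626971 -0.27225951 -3.37473622]
```

View pics/p3.png

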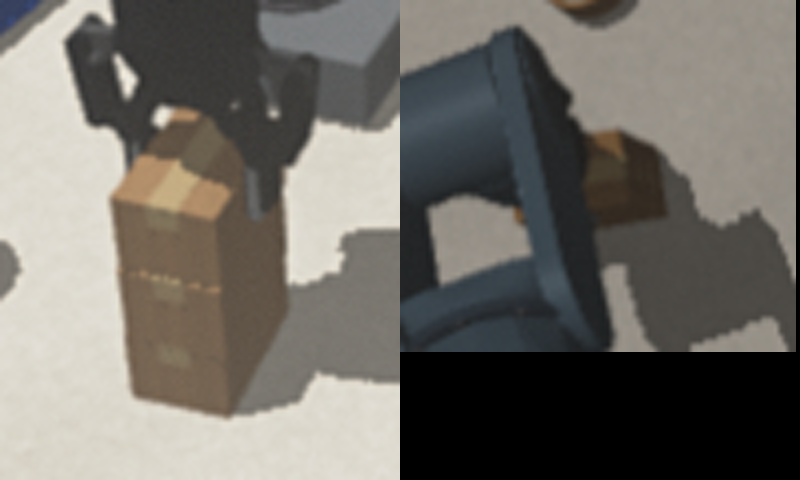

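Side view: the carton's left and middle edges continue those of the column at (118,276) and (220,290) to about 1 mm, with a thin gap. I'll lower it until it touches.

apply_moves([
  {"dp":[0,0,-0.3],"yaw":0,"claw":1},
  {"dp":[0,0,0],"yaw":0,"claw":1},
  {"dp":[0,0,0],"yaw":0,"claw":1},
])

```text
clock: 4.83
tool_pos: [465.2, 289.7, 105.7]
orientation: [[-0.134, 0.991, 0.002], [0.991, 0.134, 0.0], [-0.0, 0.002, -1.0]]
contact_force: [-0.6, -1.9, 5.7]
opening: 59.7
grasp_force: 45.2
```

apply_moves([
  {"dp":[0,0,-0.15],"yaw":0,"claw":1},
  {"dp":[0,0,0],"yaw":0,"claw":1},
  {"dp":[0,0,0],"yaw":0,"claw":1},
])

```text
clock: 5.08
tool_pos: [465.2, 289.7, 105.7]
orientation: [[-0.135, 0.991, 0.002], [0.991, 0.135, -0.0], [-0.0, 0.002, -1.0]]
contact_force: [-5.4, -4.1, 18.0]
opening: 59.3
grasp_force: 46.6
```

```bash
cat > seam.py <<'E'
from h import *
import sys,pickle
def edges(s,rows,cols):
    """left silhouette: bright table -> brown, subpixel per row"""
    g=cv2.cvtColor(s["img"],cv2.COLOR_RGB2GRAY).astype(float);e=[]
    for y in rows:
        r=g[y,cols[0]:cols[1]];i=np.argmin(np.diff(r));T=(r[max(i-3,0)]+r[i+4])/2
        j=np.argmax(r<T);e.append(cols[0]+j-1+(r[j-1]-T)/(r[j-1]-r[j]))
    return np.array(e)
if __name__=="__main__":
    s=shot("side");pickle.dump(s,open("s3.pkl","wb"))
    a=cv2.resize(s["img"][230:330,205:275,::-1],None,fx=6,fy=6,interpolation=cv2.INTER_CUBIC);cv2.imwrite("pics/seam.png",a)
    print(edges(s,range(270,320,2),(210,230)).round(2))
    g=cv2.cvtColor(s["img"],cv2.COLOR_RGB2GRAY)
    print(g[286:296,218:247:3])
    print(env.read_state()["tool_pos"],env.read_state()["contact_force"])
E
python3 seam.py
```

```text
[216.53 216.9  217.16 217.47 217.71 218.05 218.18 218.63 218.82 218.89
 219.18 219.44 219.69 220.05 220.37 220.59 220.71 220.67 220.83 221.09
 221.43 221.7  222.05 222.14 222.65]
[[216 100 102 102 103 102 101 100 102  88]
 [215  99 103 104 102 104 104 102 102  88]
 [216  96 105 104 104 104 100 100 102  85]
 [220  98 105 110 112 107 102 102 102  87]
 [219  98 103 107 118 116 101  99 102  88]
 [220  98 103 107 119 116 103 100 101  88]
 [219  97 101 104 119 117 105 100 102  89]
 [223  97 103 106 118 117 104 101 104  88]
 [224  97 102 107 112 118 105 102 103  89]
 [224 106 103 102 100 110 105 100 102  89]]
[465.12280957 289.72759933 105.64302158] [-6.62111736 -3.8149297  16.666702  ]
```

apply_moves([
  {"dp":[0,0,0.1],"yaw":0,"claw":1},
  {"dp":[0,0,0.05],"yaw":0,"claw":1},
  {"dp":[0,0,0],"yaw":0,"claw":1},
])

```text
clock: 5.38
tool_pos: [465.1, 289.7, 105.7]
orientation: [[-0.135, 0.991, 0.002], [0.991, 0.135, 0.0], [-0.0, 0.002, -1.0]]
contact_force: [-1.3, -3.2, 8.8]
opening: 59.6
grasp_force: 45.8
```

View pics/seam.png

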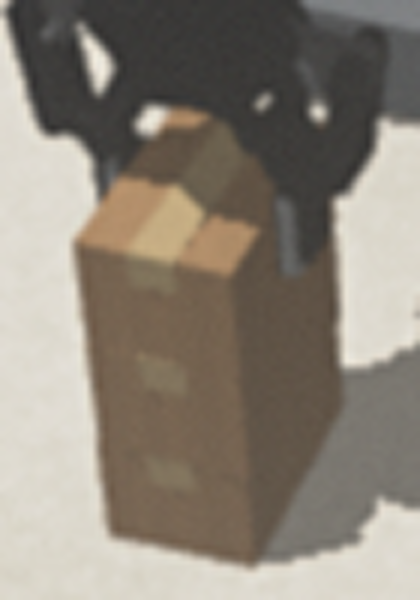

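The three cartons form one straight column. The left edge runs from (77,242) to (108,533) and the middle edge from (235,276) to (252,566), with no step at the seams. A quick ray check before I let go.

```bash
python3 - <<'E'
from h import *
import pickle
s=pickle.load(open("s3.pkl","rb"))
q=(np.array([[77,242],[235,276],[108,533],[252,566]])+.5)/6-.5+[205,230]
print(plane(s,q[:2],144).round(1),plane(s,q[2:],0).round(1))
E
```

```text
[[485.2 342.3 144. ]
 [425.5 334.2 144. ]] [[489.8 341.7  -0. ]
 [431.6 332.8   0. ]]
```

apply_moves([
  {"dp":[0,0,0.04],"yaw":0,"claw":1},
  {"dp":[0,0,0],"yaw":0,"claw":0.6},
  {"dp":[0,0,0],"yaw":0,"claw":0.3},
  {"dp":[0,0,0],"yaw":0,"claw":0},
  {"dp":[0,0,0],"yaw":0,"claw":0},
  {"dp":[0,0,0],"yaw":0,"claw":0},
  {"dp":[0,0,1],"yaw":0,"claw":0},
  {"dp":[0,0,2],"yaw":0,"claw":0},
  {"dp":[0,0,3],"yaw":0,"claw":0},
  {"dp":[0,0,4],"yaw":0,"claw":0},
])

```text
clock: 6.22
tool_pos: [462.0, 289.2, 203.5]
orientation: [[-0.135, 0.991, -0.006], [0.991, 0.135, -0.002], [-0.001, -0.006, -1.0]]
contact_force: [1.3, 0.3, -0.5]
opening: 85.7
grasp_force: 0.0
```

apply_moves([
  {"dp":[0,-2.0,1],"yaw":-0.116,"claw":0},
  {"dp":[-0.26,-3.9,0],"yaw":-0.116,"claw":0},
  {"dp":[-0.26,-3.9,0],"yaw":-0.116,"claw":0},
  {"dp":[-0.26,-3.9,0],"yaw":-0.116,"claw":0},
  {"dp":[-0.26,-3.9,0],"yaw":-0.116,"claw":0},
  {"dp":[-0.26,-3.9,0],"yaw":-0.116,"claw":0},
  {"dp":[-0.26,-3.9,0],"yaw":-0.116,"claw":0},
  {"dp":[-0.26,-3.9,0],"yaw":-0.116,"claw":0},
  {"dp":[-0.26,-3.9,0],"yaw":-0.116,"claw":0},
  {"dp":[-0.26,-3.9,0],"yaw":-0.116,"claw":0},
  {"dp":[-0.26,-3.9,0],"yaw":-0.116,"claw":0},
  {"dp":[-0.26,-3.9,0],"yaw":-0.116,"claw":0},
])

```text
clock: 7.22
tool_pos: [435.1, -161.0, 215.6]
orientation: [[0.953, 0.303, 0.001], [0.303, -0.953, -0.0], [0.001, 0.001, -1.0]]
contact_force: [0.5, 0.6, -0.6]
opening: 85.0
grasp_force: 0.0
```

```bash
python3 - <<'E'
from m import *
t=shot("top")
for v in(85,95):
    c,a=brown(t,(185,175,245,230),v);print(rectfit(plane(t,c,144)),len(a))
print(env.read_state()["tool_pos"])
# spindle blades again
g=cv2.cvtColor(t["img"],cv2.COLOR_RGB2GRAY).astype(float)
yy,xx=np.mgrid[161:174,285:303]
P=plane(t,np.c_[xx.ravel(),yy.ravel()],98)[:,:2]
for c in([576,1.5],[575,0]):
  for b in(88,100):
    w=np.clip(g[161:174,285:303].ravel()-b,0,25);q=P-c;r=np.hypot(*q.T);th=np.arctan2(q[:,1],q[:,0])
    print("spindle",c,b,np.degrees(np.angle((w*(r<26)*r**2*np.exp(4j*th)).sum()))/4)
E
```

```text
(array([461.9, 290.8]), array([60.3, 91.9]), np.float32(98.4)) 4
(array([462.3, 291.3]), array([59. , 91.3]), np.float32(97.8)) 4
[ 434.95227416 -167.69083357  215.89496347]
spindle [576, 1.5] 88 32.82927226865604
spindle [576, 1.5] 100 33.050345588633775
spindle [575, 0] 88 32.984508874316
spindle [575, 0] 100 33.157045843395515
```

Top view check: the carton now sits at (462,291) and 98°, while the column was at (463,291) and 97.7°, so it is stacked squarely. Now the hub.

apply_moves([
  {"dp":[-0.36,-3.8,0],"yaw":-0.081,"claw":0},
  {"dp":[-0.36,-3.8,-2],"yaw":-0.081,"claw":0},
  {"dp":[-0.36,-3.8,-2],"yaw":-0.081,"claw":0},
  {"dp":[-0.36,-3.8,-2],"yaw":-0.081,"claw":0},
  {"dp":[0,0,-3],"yaw":0,"claw":0},
  {"dp":[0,0,0],"yaw":0,"claw":0},
  {"dp":[0,0,0],"yaw":0,"claw":0},
  {"dp":[0,0,0],"yaw":0,"claw":0},
], grip_force=80)

```text
clock: 7.93
tool_pos: [422.0, -307.1, 127.9]
orientation: [[1.0, -0.009, 0.001], [-0.009, -1.0, -0.0], [0.001, 0.0, -1.0]]
contact_force: [-0.0, 0.6, 1.0]
opening: 85.4
grasp_force: 0.0
```

```bash
python3 - <<'E'
from h import *
s=shot("side");t=shot("top")
a=cv2.resize(s["img"][120:220,310:410,::-1],None,fx=4,fy=4,interpolation=cv2.INTER_CUBIC)
b=cv2.resize(t["img"][160:260,335:435,::-1],None,fx=4,fy=4,interpolation=cv2.INTER_CUBIC)
cv2.imwrite("pics/p4.png",np.hstack([a,b]));print(env.read_state()["tool_pos"])
E
```

```text
[ 422.6854755  -307.40619214  128.72296782]
```

View pics/p4.png

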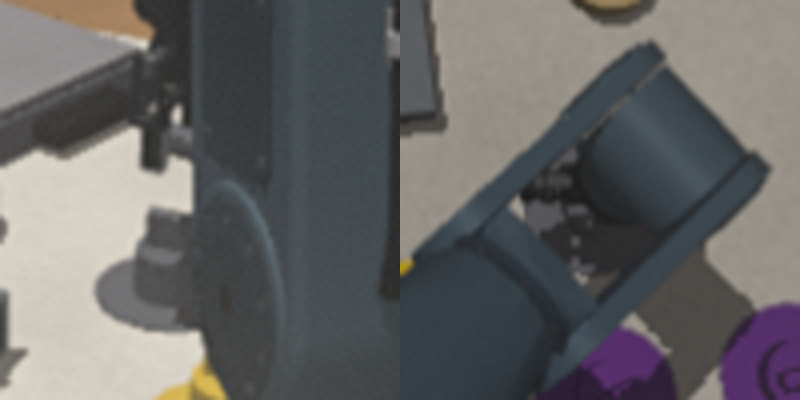

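Both views are mostly blocked by the arm. Fingers hover at (160,130) above the bar at (170,225) in the side half, so I trust the earlier measurement, correct y by −12 mm and descend.

apply_moves([
  {"dp":[-0.2,-1.2,0],"yaw":0,"claw":0},
  {"dp":[0,0,-2.5],"yaw":0,"claw":0},
  {"dp":[0,0,-2.5],"yaw":0,"claw":0},
  {"dp":[0,0,-1.5],"yaw":0,"claw":0},
  {"dp":[0,0,-1.0],"yaw":0,"claw":0},
  {"dp":[0,0,0],"yaw":0,"claw":0},
  {"dp":[0,0,0],"yaw":0,"claw":0},
])

```text
clock: 8.62
tool_pos: [419.8, -319.9, 52.3]
orientation: [[1.0, -0.01, 0.0], [-0.01, -1.0, -0.001], [0.0, 0.001, -1.0]]
contact_force: [0.6, -0.1, 0.3]
opening: 85.2
grasp_force: 0.0
```

apply_moves([
  {"dp":[0,0,0],"yaw":0,"claw":1},
  {"dp":[0,0,0],"yaw":0,"claw":1},
  {"dp":[0,0,0],"yaw":0,"claw":1},
  {"dp":[0,0,0],"yaw":0,"claw":1},
  {"dp":[0,0,0],"yaw":0,"claw":1},
  {"dp":[0,0,0],"yaw":0,"claw":1},
  {"dp":[0,0,0],"yaw":0,"claw":1},
  {"dp":[0,0,0],"yaw":0,"claw":1},
  {"dp":[0,0,0],"yaw":0,"claw":1},
], grip_force=80)

```text
clock: 9.37
tool_pos: [419.8, -319.8, 52.2]
orientation: [[1.0, -0.01, 0.001], [-0.01, -1.0, -0.001], [0.001, 0.001, -1.0]]
contact_force: [-0.5, 0.4, 6.1]
opening: 12.8
grasp_force: 81.1
```

apply_moves([
  {"dp":[0,0,0.5],"yaw":0,"claw":1},
  {"dp":[0,0,1.5],"yaw":0,"claw":1},
  {"dp":[0,0,3],"yaw":0,"claw":1},
  {"dp":[0,0,3.5],"yaw":0,"claw":1},
  {"dp":[0,0,3],"yaw":0,"claw":1},
  {"dp":[0.7,1.5,1.5],"yaw":0.04,"claw":1},
  {"dp":[1.4,2.9,0.5],"yaw":0.06,"claw":1},
  {"dp":[1.4,2.9,0],"yaw":0.06,"claw":1},
  {"dp":[1.4,2.9,0],"yaw":0.06,"claw":1},
  {"dp":[1.4,2.9,0],"yaw":0.06,"claw":1},
  {"dp":[1.4,2.9,0],"yaw":0.06,"claw":1},
  {"dp":[1.4,2.9,0],"yaw":0.06,"claw":1},
])

```text
clock: 10.37
tool_pos: [510.3, -128.6, 186.2]
orientation: [[0.924, 0.383, -0.001], [0.383, -0.924, 0.001], [-0.001, -0.001, -1.0]]
contact_force: [0.2, -0.1, -2.5]
opening: 12.3
grasp_force: 80.2
```

apply_moves([
  {"dp":[1.4,2.9,0],"yaw":0.06,"claw":1},
  {"dp":[1.4,2.9,0],"yaw":0.06,"claw":1},
  {"dp":[1.4,2.9,0],"yaw":0.06,"claw":1},
  {"dp":[1.0,2.0,0],"yaw":0,"claw":1},
  {"dp":[0,0,0],"yaw":0,"claw":1},
  {"dp":[0,0,0],"yaw":0,"claw":1},
])

```text
clock: 10.87
tool_pos: [562.0, -22.2, 186.0]
orientation: [[0.841, 0.542, -0.002], [0.542, -0.841, 0.0], [-0.001, -0.001, -1.0]]
contact_force: [-0.4, 0.2, -2.9]
opening: 12.6
grasp_force: 80.1
```

apply_moves([
  {"dp":[0.7,1.2,-0.5],"yaw":0,"claw":1},
  {"dp":[0.7,1.15,-1.0],"yaw":0,"claw":1},
  {"dp":[0,0,-0.5],"yaw":0,"claw":1},
  {"dp":[0,0,0],"yaw":0,"claw":1},
  {"dp":[0,0,0],"yaw":0,"claw":1},
])

```text
clock: 11.28
tool_pos: [575.7, -0.6, 166.0]
orientation: [[0.842, 0.539, -0.002], [0.539, -0.842, -0.0], [-0.002, -0.001, -1.0]]
contact_force: [-0.3, -0.2, -1.4]
opening: 12.0
grasp_force: 80.2
```

```bash
python3 - <<'E'
from h import *
import pickle
s=shot("side");pickle.dump(s,open("s5.pkl","wb"))
cv2.imwrite("pics/p5.png",cv2.resize(s["img"][140:260,210:340,::-1],None,fx=5,fy=5,interpolation=cv2.INTER_CUBIC));st=env.read_state();print(st["tool_pos"],st["contact_force"])
print(proj(s,[[576.5,1.3,108],[576.5,1.3,80],st["tool_pos"]]))
E
```

```text
[576.06796155  -0.71575622 166.52467375] [ 0.95767755 -0.20866749 -2.03044168]
[[263.03895015 199.50824195]
 [263.55439993 207.91757833]
 [262.43009357 181.00527422]]
```

View pics/p5.png

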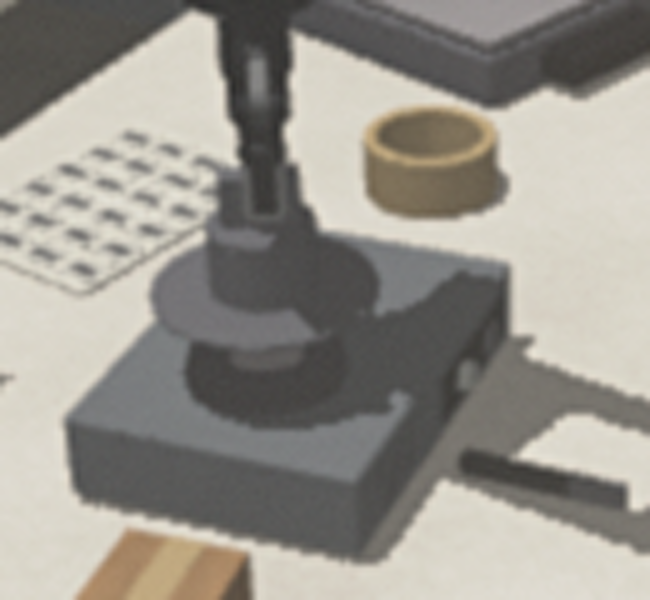

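The flange ellipse runs from (152,292) to (379,283) with its bottom at (265,347), and the collar is centred at (266,370). Both lie on the same column, so the lateral alignment is good. I apply the remaining correction (+0.4, +1.8 mm) and go down carefully.

apply_moves([
  {"dp":[0.04,0.18,0],"yaw":0,"claw":1},
  {"dp":[0,0,-0.5],"yaw":0,"claw":1},
  {"dp":[0,0,-0.5],"yaw":0,"claw":1},
  {"dp":[0,0,-0.4],"yaw":0,"claw":1},
  {"dp":[0,0,0],"yaw":0,"claw":1},
  {"dp":[0,0,0],"yaw":0,"claw":1},
])

```text
clock: 11.83
tool_pos: [576.4, 1.9, 152.1]
orientation: [[0.842, 0.539, -0.001], [0.539, -0.842, 0.0], [-0.001, -0.001, -1.0]]
contact_force: [0.0, -0.4, -1.8]
opening: 12.6
grasp_force: 80.2
```

apply_moves([
  {"dp":[0,0,-0.2],"yaw":0,"claw":1},
  {"dp":[0,0,-0.2],"yaw":0,"claw":1},
  {"dp":[0,0,0],"yaw":0,"claw":1},
  {"dp":[0,0,0],"yaw":0,"claw":1},
])

```text
clock: 12.17
tool_pos: [576.8, 1.9, 148.6]
orientation: [[0.842, 0.539, -0.0], [0.539, -0.842, 0.0], [-0.0, -0.0, -1.0]]
contact_force: [-0.7, -0.1, -2.4]
opening: 12.4
grasp_force: 80.2
```

apply_moves([
  {"dp":[0,0,-0.2],"yaw":0,"claw":1},
  {"dp":[0,0,-0.2],"yaw":0,"claw":1},
  {"dp":[0,0,-0.1],"yaw":0,"claw":1},
  {"dp":[0,0,0],"yaw":0,"claw":1},
  {"dp":[0,0,0],"yaw":0,"claw":1},
])

```text
clock: 12.58
tool_pos: [576.7, 1.9, 143.5]
orientation: [[0.842, 0.539, -0.0], [0.539, -0.842, 0.0], [-0.0, -0.0, -1.0]]
contact_force: [-0.2, 0.7, -2.2]
opening: 13.0
grasp_force: 80.2
```

apply_moves([
  {"dp":[0,0,-0.3],"yaw":0,"claw":1},
  {"dp":[0,0,-0.3],"yaw":0,"claw":1},
  {"dp":[0,0,-0.3],"yaw":0,"claw":1},
  {"dp":[0,0,0],"yaw":0,"claw":1},
  {"dp":[0,0,0],"yaw":0,"claw":1},
])

```text
clock: 13.0
tool_pos: [576.5, 1.9, 134.2]
orientation: [[0.842, 0.539, -0.001], [0.539, -0.842, 0.0], [-0.001, -0.001, -1.0]]
contact_force: [-0.4, 0.6, -1.1]
opening: 12.8
grasp_force: 80.2
```

apply_moves([
  {"dp":[0,0,-0.2],"yaw":0,"claw":1},
  {"dp":[0,0,-0.2],"yaw":0,"claw":1},
  {"dp":[0,0,-0.2],"yaw":0,"claw":1},
  {"dp":[0,0,0],"yaw":0,"claw":1},
  {"dp":[0,0,0],"yaw":0,"claw":1},
])

```text
clock: 13.42
tool_pos: [577.2, 1.8, 129.1]
orientation: [[0.842, 0.54, 0.001], [0.54, -0.842, -0.0], [0.001, 0.001, -1.0]]
contact_force: [-1.0, -0.4, 3.1]
opening: 12.5
grasp_force: 80.8
```

apply_moves([
  {"dp":[0,0,-0.2],"yaw":0,"claw":1},
  {"dp":[0,0,-0.2],"yaw":0,"claw":1},
  {"dp":[0,0,-0.1],"yaw":0,"claw":1},
  {"dp":[0,0,0],"yaw":0,"claw":1},
  {"dp":[0,0,0],"yaw":0,"claw":1},
])

```text
clock: 13.83
tool_pos: [577.2, 1.8, 124.0]
orientation: [[0.842, 0.539, 0.001], [0.539, -0.842, -0.0], [0.001, 0.001, -1.0]]
contact_force: [-1.1, -0.1, 5.3]
opening: 12.4
grasp_force: 81.2
```

apply_moves([
  {"dp":[0,0,-0.15],"yaw":0,"claw":1},
  {"dp":[0,0,-0.1],"yaw":0,"claw":1},
  {"dp":[0,0,0],"yaw":0,"claw":1},
  {"dp":[0,0,0],"yaw":0,"claw":1},
])

```text
clock: 14.17
tool_pos: [577.2, 1.8, 122.2]
orientation: [[0.842, 0.54, 0.001], [0.54, -0.842, -0.0], [0.001, 0.001, -1.0]]
contact_force: [-2.9, 0.7, 9.6]
opening: 12.5
grasp_force: 81.8
```

apply_moves([
  {"dp":[0,0,-0.1],"yaw":0,"claw":1},
  {"dp":[0,0,0],"yaw":0,"claw":1},
  {"dp":[0,0,0],"yaw":0,"claw":1},
  {"dp":[0,0,0],"yaw":0,"claw":1},
])

```text
clock: 14.5
tool_pos: [577.4, 1.8, 122.1]
orientation: [[0.842, 0.54, 0.001], [0.54, -0.842, -0.0], [0.001, 0.001, -1.0]]
contact_force: [-5.8, 0.5, 15.1]
opening: 12.4
grasp_force: 82.7
```

The tool stops at z = 122.1 while the force climbs past the spring's 8.5 N, so the collar is on its stop, matching 52.2 + 70. One last look.

apply_moves([
  {"dp":[0,0,-0.03],"yaw":0,"claw":1},
  {"dp":[0,0,0],"yaw":0,"claw":1},
  {"dp":[0,0,0],"yaw":0,"claw":1},
  {"dp":[0,0,0],"yaw":0,"claw":1},
  {"dp":[0,0,0],"yaw":0,"claw":1},
  {"dp":[0,0,0],"yaw":0,"claw":1},
])

```text
clock: 15.0
tool_pos: [577.4, 1.8, 122.1]
orientation: [[0.842, 0.54, 0.001], [0.54, -0.842, -0.0], [0.001, 0.001, -1.0]]
contact_force: [-6.5, 0.4, 18.0]
opening: 12.1
grasp_force: 82.9
```

```bash
python3 - <<'E'
from h import *
s=shot("side")
cv2.imwrite("pics/p6.png",cv2.resize(s["img"][140:340,190:400,::-1],None,fx=3,fy=3,interpolation=cv2.INTER_CUBIC))
E
```

```text
(no output)
```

View pics/p6.png

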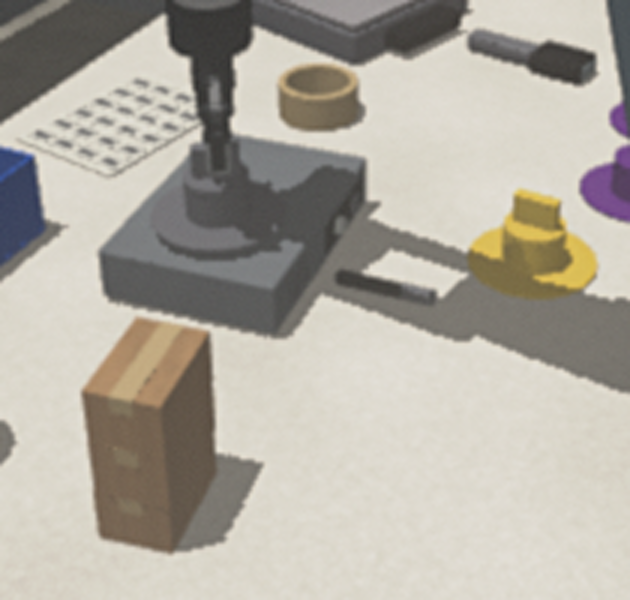

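The hub sits low and flat on the rewinder at (225,215) with the gripper still on it. The three-carton column at (150,430) is square, and the loose items in view are where they were.

```bash
python3 -c "
from workcell import env
print(env.hand_in())"
```

```text
the job is handed in; nothing more can be done
None
```

The job is handed in at about 15 s: the carton is stacked within about 1 mm of the column, and the hub is meshed and still held down on the collar's stop at about 18 N; the loose bits were left alone.

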